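# Push a pan past its spring stop

### The job

The lidded steel pan waits in a wooden slideway, in front of a spring-loaded stop. With the fingertips press the steel bar behind the pan down and keep it down while you push the pan forward over the lowered stop, then push the pan on, fully home against the end stop, so that the spring stop pops up freely behind it. Do not lift, carry or tip the pan, and leave the jar, bowl, ring cutter and can where they stand.

Things in the scene. Friction and masses are not known exactly. Their poses are not given: they have to be found in the camera images.
- slideway: Fixed wooden slideway, 345 x 162 mm; origin on the table on its centre line; x level, the way the pan is pushed; y left of that; z up. The bed the pan slides on is 40 mm above the table; white side guides 125 mm apart, 55 mm high. A slot 54 mm wide, open above, runs along the middle of the bed from x = -187 to +19 mm. Fully home, the pan's origin is at x = +77 mm.
- end_stop (a point): Middle of the end stop's face, at bed height (slideway x = +131 mm): a fixed white cross piece, 55 mm high above the table, 19 mm thick, at the far end of the slideway.
- pan: Loose steel pan with flat lid, 108 mm long (slideway x), 120 wide, 40 high; black knob 20 mm wide, 14 high on the lid; upright sides; about 0.85 kg. Origin at the centre of its underside; axes as the slideway's. Starts on the bed, origin at slideway x -79 to -55 mm, its front face 6 to 30 mm short of the stop plate.
- bar (a joint): How far the spring bar is pressed down, m: 0 = up (pan blocked), 0.012 = fully down. From 0.007 on, the stop plate is below the bed. The spring pushes up with about 2 N at 0, 3.5 N fully down. The bar stays level wherever it is pressed and springs back when let go. A pan lying over the stop plate also keeps it down.
- bar_end (a point): Middle of the near edge of the steel bar's top face (rides with the bar). The bar, 48 mm wide, lies in the slot from here (slideway x = -184 mm) to x = +15 mm, passing below the pan; behind the pan it is open to the fingers. Its top is 37 mm above the table when up, 25 mm when fully down; closed fingers fit in the slot to follow it.
- stop_top (a point): Centre of the top of the stop plate, an upright plate on the far end of the bar (rides with it), 10 mm thick (slideway x = +5 to +15 mm), 48 mm wide, 10 mm higher than the bar's top: 47 mm above the table when up (7 mm above the bed), 35 mm when fully down.
- jar: Bystander, not to be moved: loose glass jar with a steel cap, 64 mm wide, 85 mm high; origin at the centre of its underside
- bowl: Bystander, not to be moved: loose steel bowl, 110 mm across, 50 mm high; origin at the centre of its underside
- cutter: Bystander, not to be moved: loose steel ring cutter for dough, 68 mm across, 35 mm high; origin at the centre of its underside
- can: Bystander, not to be moved: loose food can with a plain paper band, 72 mm across, 55 mm high; origin at the centre of its underside
Not all that is in view belongs to the job. What is shaped like the pan but red is not meant.

How it is judged:
By the outcome, as a careful person would: the job done as asked, in the order asked, and still so for the second after the job is handed in, with the robot touching nothing.
It also fails if it takes over 43 s, if anything falls off the work surface, if the arm or the gripper's body presses on something with over 40 N, if the wrist force passes 120 N, or if a joint passes its speed limit or range.

### The arm

A 6-joint arm with a two-finger parallel gripper is mounted at the origin on the work surface. World frame = base frame: x ahead of the robot, y to its left, z up, the work surface at z = 0. Lengths are in m, angles in rad, forces in N, time in s.
With the tool pointing down it reaches from about 0.325 to 0.9 m from the base axis. Payload 6.1 kg.
Tool frame: the origin (TCP) lies at the very end of the fingers, on their centre line; the grasp point (between the pads) lies 19 mm behind it; z points along the fingers, x is the direction in which the jaws open and shut, and the axes are right-handed (so a half turn about z gives the same grasp; the last joint's range is limited). The gripper opens to 87 mm and grips with 3 to 60 N. Pads are 19 mm wide; open, the fingers measure 117 mm over their backs; the gripper's body (75 mm by 190 mm) begins 51 mm behind the grasp point.
Start: joints at [1.098, 0.22, 1.526, -0, 1.395, -0.126], TCP at [0.212, 0.588, 0.223] pointing down, gripper open.
Joint ranges: [-2.98, 2.98], [-0.91, 2.08], [0.09, 2.57], [-1.24, 4.39], [0.2, 2.65], [-2.68, 2.68]. Speed limits (rad/s): [2.57, 2.57, 3.01, 3.14, 3.14, 3.14].

### API

Orientations are given as a rotation vector (axis times angle).
In Python, from plant import ctrl gives the robot as it stands. The module is installed in compiled form; this text tells all that it offers.
- The arm moves only by the tool drive_tool, never from a script. Its argument "increments" is one flat list of numbers, 6 for each row, row after row: the shift along the tool's x, y, z in cm, then the turn, a rotation vector about the tool's x, y, z in degrees. In form: [tx, ty, tz, wx, wy, wz, tx, ty, tz, wx, wy, wz, ...]. A call has 1 to 12 rows; each row is the pose to reach, as a shift and turn from the pose commanded when the call began, along the tool's axes at that moment; what a row does not reach only later rows make up. A row lasts 1/10 s, in which the tool goes at most 50 mm and 8.59 degrees, less where a joint would pass 70% of its speed; a pose out of reach is approached as far as the arm can. A call with a gripper value outside its range is refused whole. "hand" is the closure, from -1 (fully open) to 1 (shut), set as the call begins (left out, the last holds). The fingers move at their own pace and stop on an object; "newtons" is the grip in N (left out, the last holds). Time passes only in rows, so rows that repeat a pose let the fingers close. It gives the time, the measured TCP pose, the force and the opening at its end, in the units of the state.
- ctrl.state(): the state, without advancing time (a new reading comes with each control period).
- ctrl.read_camera(name): name is "side" or "top" or "wrist"; returns the picture (480x640x3 uint8, blue, green, red); there is no depth.
- ctrl.camera_params(name): a dict with "K" (3x3 intrinsics, pixels), "distortion" ([k1, k2, p1, p2, k3] as OpenCV has them; the pictures are not rectified), "rvec" (rotation vector, rad) and "tvec" (3), from world to camera coordinates, as OpenCV has them; the wrist camera has in their place "hand_eye" (4x4, takes a point from camera to tool coordinates, whose origin is the TCP and whose axes are the tool frame's). Camera axes: x right, y down, z forward; pixel columns grow to the right and rows downward; lengths in m; the calibration is good to about 2 mm. A picture is of the moment at which its call begins: read the wrist's pose just before it. camera_params takes no time and is no camera call.
- ctrl.finish_job(): hands the job in, once; it reports no verdict.
The state is a dict: "time_s": time; "joint_pos": joint angles; "joint_velocities": joint speeds; "joint_torque": joint torques, N m; "tool_pos": TCP position; "ee_rot": TCP orientation; "force": force on the tool from outside, world axes, zero at the start; "moment": the same for the moment, N m; "width": finger opening in m.
Only numpy, scipy, OpenCV 4.12 (cv2) and the standard library are available. Lean on these libraries where they do the work, as an engineer would, in place of code of your own. Each camera call takes 0.05 s, during which the arm holds its last target.

## Working session

There is one attempt and no reset: what is moved stays moved. The work goes in short steps, Python scripts to look and compute and a tool call to move; the robot and the scene stay as the last step left them, time stands still between calls to the robot, and variables do not carry over. Pictures are saved under pics/ and viewed, and the job is handed in when it is done.

Besides the shell and the picture viewer there is one more tool, called after "Emit:" as name(argument=value, ...) on one line, values as JSON. drive_tool: Moves the arm, as the interface text tells. Its arguments: {"type":"object","properties":{"increments":{"type":"array"},"hand":{"type":"number"},"newtons":{"type":"number"}},"required":["increments"]}

```bash
mkdir -p pics; python3 - <<'E'
from plant import ctrl
import cv2
s=ctrl.state();print({k:s[k] for k in s})
for n in("top","side"):
    cv2.imwrite(f"pics/{n}0.png",ctrl.read_camera(n))
for n in("top","side","wrist"):print(n,ctrl.camera_params(n))
E
```

```text
{'time_s': 0.0, 'joint_pos': array([ 1.09792404e+00,  2.21272065e-01,  1.52758145e+00, -4.40175968e-05,
        1.39467076e+00, -1.26088207e-01]), 'joint_velocities': array([-5.40578685e-04,  8.92104033e-04, -1.01543336e-03, -2.22739067e-04,
       -5.02097896e-04,  6.89668148e-05]), 'joint_torque': array([-1.05831852e-03, -4.94603240e+01, -3.87387300e+01,  6.98963134e-02,
        5.68464061e-02, -1.78382206e-04]), 'tool_pos': array([0.21215586, 0.58724912, 0.22142448]), 'ee_rot': array([ 2.57060692,  1.80434739, -0.00265039]), 'force': array([ 0.21253895, -0.14502792,  0.49892449]), 'moment': array([0.0066129 , 0.02226589, 0.0066985 ]), 'width': 0.08743984601940823}
top {'K': array([[549.21801744,   0.        , 321.77409553],
       [  0.        , 549.21801744, 249.28715487],
       [  0.        ,   0.        ,   1.        ]]), 'distortion': array([-0.0482163,  0.       ,  0.       ,  0.       ,  0.       ]), 'rvec': array([ 2.12381784, -2.16215413,  0.2020297 ]), 'tvec': array([-0.07175806,  0.57113755,  0.98732464])}
side {'K': array([[451.91119166,   0.        , 320.59064729],
  
[... 210 characters left out ...]
62952 , -0.9148152 ,  0.31296994]), 'tvec': array([-0.46032505,  0.28662049,  0.82928901])}
wrist {'K': array([[416.82578037,   0.        , 314.72694678],
       [  0.        , 416.82578037, 244.16700225],
       [  0.        ,   0.        ,   1.        ]]), 'distortion': array([-0.09549195,  0.        ,  0.        ,  0.        ,  0.        ]), 'hand_eye': array([[ 9.99999440e-01, -1.74347359e-04, -1.04430614e-03,
         9.94804299e-05],
       [ 4.78979093e-04,  9.54138997e-01,  2.99363567e-01,
        -8.30435866e-02],
       [ 9.44219962e-04, -2.99363900e-01,  9.54138546e-01,
        -1.62530676e-01],
       [ 0.00000000e+00,  0.00000000e+00,  0.00000000e+00,
         1.00000000e+00]])}
```

View pics/top0.png

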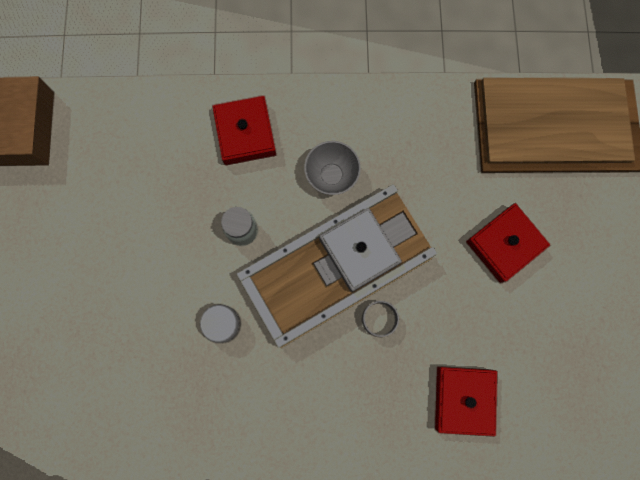

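View pics/side0.png

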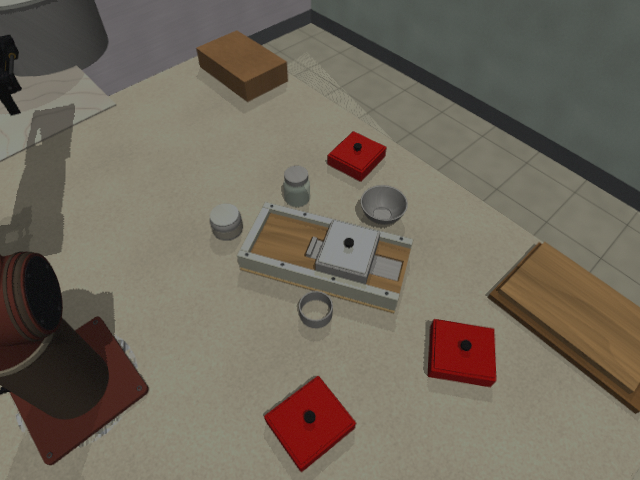

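```bash
cat > h.py <<'E'
import numpy as np,cv2
from plant import ctrl
def ray(n,px,z):
    p=ctrl.camera_params(n);R=cv2.Rodrigues(p['rvec'])[0];t=p['tvec']
    u=cv2.undistortPoints(np.array([[px]],float),p['K'],p['distortion'])[0,0]
    d=R.T@np.array([u[0],u[1],1]);o=-R.T@t
    return o+d*(z-o[2])/d[2]
def proj(n,P):
    p=ctrl.camera_params(n);return cv2.projectPoints(np.array(P,float).reshape(-1,3),p['rvec'],p['tvec'],p['K'],p['distortion'])[0][:,0]
E
python3 - <<'E'
import cv2
a=cv2.imread("pics/top0.png")[170:360,225:445];cv2.imwrite("pics/tz.png",cv2.resize(a,None,fx=3.6,fy=3.1,interpolation=cv2.INTER_CUBIC))
a=cv2.imread("pics/side0.png")[195:315,230:420];cv2.imwrite("pics/sz.png",cv2.resize(a,None,fx=4,fy=4,interpolation=cv2.INTER_CUBIC))
from h import *
for q in[(388,186),(434,255),(238,275),(281,346)]:print(ray("top",q,.055))
for q in[(270,206),(411,237),(240,258),(393,294)]:print(ray("side",q,.055))
E
```

```text
[ 0.68981236 -0.21133989  0.055     ]
[ 0.55435514 -0.29290948  0.055     ]
[0.52281615 0.07469552 0.055     ]
[ 0.391306   -0.00408747  0.055     ]
[0.52278968 0.05812255 0.055     ]
[ 0.69203697 -0.21668422  0.055     ]
[ 0.3869457  -0.01109624  0.055     ]
[ 0.55798844 -0.28448491  0.055     ]
```

View pics/tz.png

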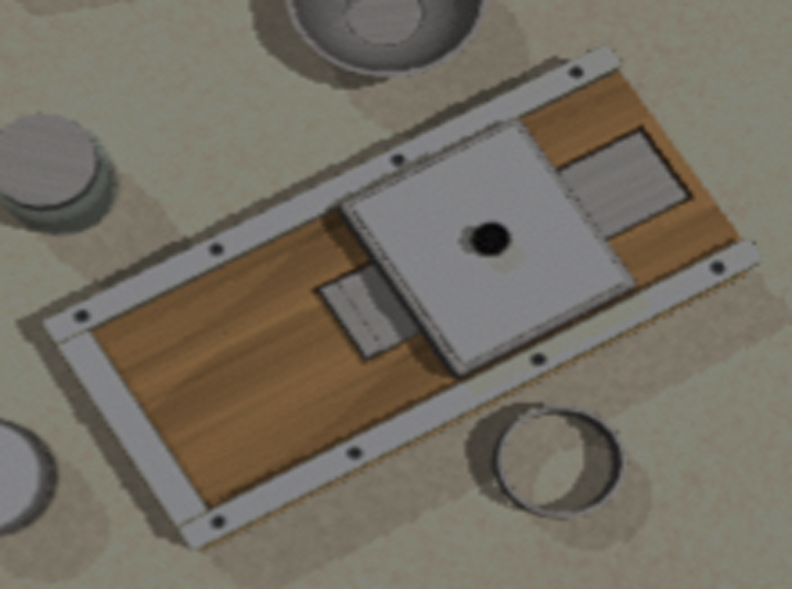

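View pics/sz.png

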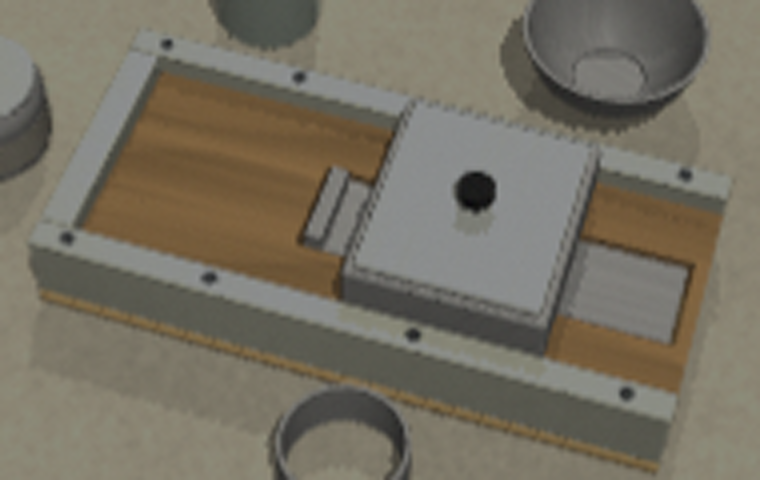

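```bash
cat >> h.py <<'E'
def fit(cs):
    # order: D(far, world +x side), A(near,+x side), C(far,-x side), B(near)
    D,A,C,B=[np.array(c)[:2] for c in cs]
    u=(D-A)+(C-B);u/=np.linalg.norm(u);far=(D+C)/2;near=(A+B)/2
    return u,far,near,np.linalg.norm(D-A),np.linalg.norm(C-B),np.linalg.norm(D-C),np.linalg.norm(A-B)
E
python3 - <<'E'
from h import *
T=lambda x,y:(225+(x+.5)/3.6-.5,170+(y+.5)/3.1-.5)
S=lambda x,y:(230+(x+.5)/4-.5,195+(y+.5)/4-.5)
t=[T(43,322),T(607,47),T(195,548),T(759,255)]
s=[S(140,30),S(733,180),S(30,237),S(673,418)]
ft=fit([ray("top",q,.055) for q in t]);fs=fit([ray("side",q,.055) for q in s])
for f in(ft,fs):print(*f,np.degrees(np.arctan2(f[0][1],f[0][0])), f[1]-f[0]*.150,"org")
# pan: lid corners z=.08, bar end, stop
for n,M,P in(("top",T,[(515,120),(635,288),(460,375),(342,205)]),("side",S,[(415,97),(600,148),(545,315),(347,268)])):
    o=(ft if n=="top" else fs);u=o[0];org=o[1]-u*.150;v=np.array([-u[1],u[0]])
    w=[ray(n,M(*q),.08)[:2]-org for q in P];c=np.mean(w,0);print(n,"pan",c@u,c@v,[(round(a@u,4),round(a@v,4)) for a in w])
for n,M,P in(("top",T,[(640,128),(690,198)]),("side",S,[(692,262),(670,343)])):
    o=(ft if n=="top" else fs);u=o[0];org=o[1]-u*.150;v=np.array([-u[1],u[0]])
    w=[ray(n,M(*q),.04)[:2]-org for q in P];print(n,"slot end",[(round(a@u,4),round(a@v,4)) for a in w])
E
```

```text
[-0.49183349  0.87068928] [0.4581002  0.03862598] [ 0.62610452 -0.25879086] 0.34210753937768135 0.3410810758155102 0.1556361697431904 0.15141820899989447 119.46116275690785 [ 0.53187522 -0.09197741] org
[-0.48903113  0.87226633] [0.45489086 0.03853007] [ 0.62303151 -0.26137604] 0.34382379118803524 0.34382492156952865 0.15168997319972308 0.15266372202103268 119.2769206709778 [ 0.52824553 -0.09230988] org
top pan -0.0676707126694377 0.0016060703316570753 [(np.float64(-0.1194), np.float64(-0.0568)), (np.float64(-0.1192), np.float64(0.0609)), (np.float64(-0.0159), np.float64(0.0597)), (np.float64(-0.0161), np.float64(-0.0573))]
side pan -0.07062652066254545 -0.00036565558326628124 [(np.float64(-0.0195), np.float64(-0.0581)), (np.float64(-0.1224), np.float64(-0.0555)), (np.float64(-0.121), np.float64(0.0541)), (np.float64(-0.0196), np.float64(0.0581))]
top slot end [(np.float64(-0.1836), np.float64(-0.0249)), (np.float64(-0.1831), np.float64(0.0264))]
side slot end [(np.float64(-0.1837), np.float64(-0.0277)), (np.float64(-0.1833), np.float64(0.0251))]
```

```bash
cat >> h.py <<'E'
from scipy.spatial.transform import Rotation as Ro
ORG=np.array([.530,-.092]);ANG=np.radians(119.37);U=np.array([np.cos(ANG),np.sin(ANG)]);V=np.array([-U[1],U[0]])
def plan(sx,sz,sy=0,org=None):
    s=ctrl.state();p=s['tool_pos'];R=Ro.from_rotvec(s['ee_rot'])
    org=ORG if org is None else org
    d=np.r_[org+U*sx+V*sy,sz]-p
    Rt=Ro.from_matrix(np.c_[np.r_[-V,0],np.r_[-U,0],[0,0,-1]])
    q=p[:2]-org
    print("t",s['time_s'],"slide",np.round([q@U,q@V,p[2]],4),"F",np.round(s['force'],2),"w",s['width'])
    print("inc cm",np.round(R.inv().apply(d)*100,2),"turn deg",np.round(np.degrees((R.inv()*Rt).as_rotvec()),2))
E
python3 -c "
from h import *
plan(-.158,.16)"
```

```text
t 0.1 slide [ 0.7479 -0.0562  0.2216] F [-0.27 -0.03 -1.05] w 0.08666292170900092
inc cm [-63.39  64.95   6.25] turn deg [2.000e-02 1.000e-01 4.076e+01]
```

Emit:
drive_tool(increments=[-1.5, 1.5, 0, 0, 0, 4, -4.5, 4.6, 0, 0, 0, 8, -8, 8.2, 0, 0, 0, 14, -11.5, 11.8, 0, 0, 0, 20, -15, 15.4, 0, 0, 0, 26, -18.5, 19, 0, 0, 0, 32, -22, 22.6, 0, 0, 0, 36, -25.5, 26.2, 0, 0, 0, 39, -29, 29.8, 0, 0, 0, 40.8, -32.5, 33.3, 0, 0, 0, 40.8, -36, 36.9, 0, 0, 0, 40.8, -39, 40, 0, 0, 0, 40.8], hand=1, newtons=20)

```text
time_s: 1.3
tool_pos: [0.4565, 0.0827, 0.2224]
ee_rot: [3.039, 0.794, 0.0]
force: [1.0, 0.6, 0.8]
width: 0.0029
```

```bash
python3 -c "
from h import *
plan(-.158,.16)"
```

```text
t 1.3 slide [ 0.1883 -0.0216  0.2224] F [1.04 0.57 0.83] w 0.0028652039615474994
inc cm [-2.11 34.64  6.25] turn deg [ 0.01 -0.01 -0.08]
```

Emit:
drive_tool(increments=[-0.2, 3.5, 0, 0, 0, 0, -0.4, 7, 0, 0, 0, 0, -0.6, 11, 0, 0, 0, 0, -0.8, 15, 0, 0, 0, 0, -1, 19, 0.5, 0, 0, 0, -1.3, 23, 1.5, 0, 0, 0, -1.6, 27, 3, 0, 0, 0, -1.9, 30.5, 4.5, 0, 0, 0, -2.1, 33, 6, 0, 0, 0, -2.1, 34.6, 6.3, 0, 0, 0, -2.1, 34.6, 6.3, 0, 0, 0, -2.1, 34.6, 6.3, 0, 0, 0])

```text
time_s: 2.5
tool_pos: [0.6068, -0.2266, 0.159]
ee_rot: [-3.038, -0.794, 0.001]
force: [0.4, 0.7, -0.2]
width: 0.0005
```

```bash
python3 - <<'E'
from h import *
plan(-.158,.05)
for n in("top","side","wrist"):
    im=ctrl.read_camera(n);cv2.imwrite(f"pics/{n}1.png",im)
E
```

```text
t 2.5 slide [-0.155  -0.0009  0.159 ] F [ 0.36  0.67 -0.17] w 0.0004751911936534861
inc cm [-0.09  0.32 10.9 ] turn deg [-0.07  0.03 -0.07]
```

View pics/wrist1.png

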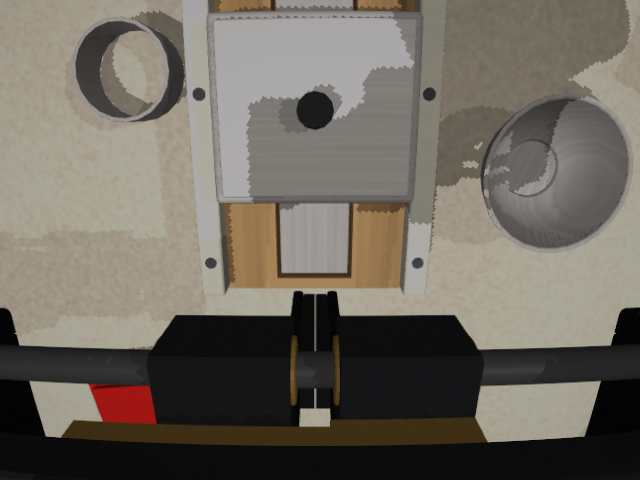

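View pics/side1.png

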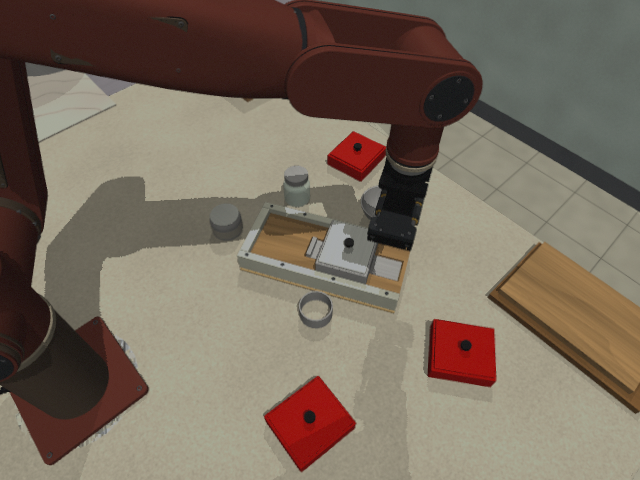

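```bash
cat >> h.py <<'E'
def wray(px,z):
    p=ctrl.camera_params("wrist");s=ctrl.state();R=Ro.from_rotvec(s['ee_rot']).as_matrix();H=p['hand_eye']
    u=cv2.undistortPoints(np.array([[px]],float),p['K'],p['distortion'])[0,0]
    d=R@H[:3,:3]@np.array([u[0],u[1],1]);o=R@H[:3,3]+s['tool_pos']
    w=(o+d*(z-o[2])/d[2])[:2]-ORG
    return np.round([w@U,w@V],4)
E
python3 - <<'E'
from h import *
print("slot end corners",wray((277,277),.04),wray((351.5,277),.04))
print("guide ends inner",wray((227,292),.055),wray((402,293),.055))
print("screws",[wray(q,.055) for q in [(211,263),(418,263),(199,94),(429,94)]])
print("pan rear lid",wray((217,203),.08),wray((411,201),.08))
print("knob base",wray((315,113),.094))
E
```

```text
slot end corners [-0.1856  0.0263] [-0.1856 -0.0281]
guide ends inner [-0.191   0.0604] [-0.1918 -0.0626]
screws [array([-0.1693,  0.07  ]), array([-0.1694, -0.0722]), array([-0.0588,  0.07  ]), array([-0.0589, -0.0716])]
pan rear lid [-0.1222  0.0569] [-0.121  -0.0585]
knob base [-0.0709 -0.0014]
```

Emit:
drive_tool(increments=[0, 0.1, 1.5, 0, 0, 0, 0, 0.2, 4, 0, 0, 0, 0, 0.2, 6.5, 0, 0, 0, 0, 0.2, 8.5, 0, 0, 0, 0, 0.2, 10, 0, 0, 0, 0, 0.2, 11, 0, 0, 0, 0, 0.2, 11.4, 0, 0, 0, 0, 0.2, 11.4, 0, 0, 0, 0, 0.2, 11.4, 0, 0, 0])

```text
time_s: 3.55
tool_pos: [0.6089, -0.229, 0.0466]
ee_rot: [3.038, 0.795, 0.002]
force: [0.3, -0.3, 0.4]
width: 0.0006
```

```bash
python3 - <<'E'
from h import *
plan(-.157,.026,-.001)
for n in("side",):
    im=ctrl.read_camera(n)[190:310,260:420];cv2.imwrite(f"pics/{n}2.png",cv2.resize(im,None,fx=4,fy=4))
E
```

```text
t 3.55 slide [-0.1581 -0.0016  0.0466] F [ 0.27 -0.25  0.41] w 0.0005550109770999791
inc cm [-0.06 -0.11  2.06] turn deg [ 0.08 -0.05 -0.04]
```

View pics/side2.png

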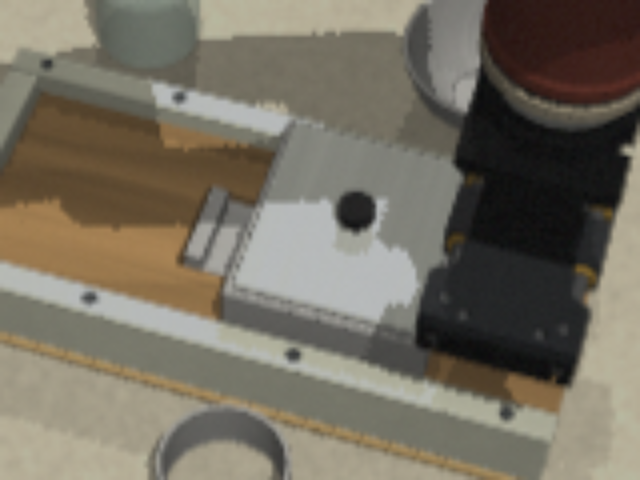

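Emit:
drive_tool(increments=[0, 0, 0.5, 0, 0, 0, 0, 0, 1, 0, 0, 0, 0, 0, 1.5, 0, 0, 0, 0, 0, 1.9, 0, 0, 0, 0, 0, 2.0, 0, 0, 0, 0, 0, 2.0, 0, 0, 0, 0, 0, 2.0, 0, 0, 0])

```text
time_s: 4.3
tool_pos: [0.6086, -0.2289, 0.026]
ee_rot: [3.039, 0.795, 0.001]
force: [2.1, -0.4, 3.9]
width: 0.0004
```

```bash
python3 - <<'E'
from h import *
plan(-.055,.0265,-.001)
im=ctrl.read_camera("side")[190:310,260:420];cv2.imwrite(f"pics/side3.png",cv2.resize(im,None,fx=4,fy=4))
E
```

```text
t 4.3 slide [-0.1579 -0.0014  0.026 ] F [ 2.15 -0.44  3.86] w 0.0003826909765435231
inc cm [ -0.05 -10.29  -0.06] turn deg [ 0.05 -0.03 -0.04]
```

View pics/side3.png

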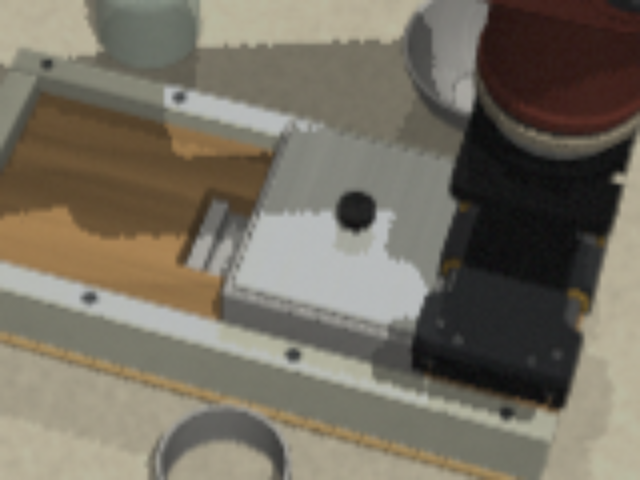

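Emit:
drive_tool(increments=[0, -0.5, 0, 0, 0, 0, 0, -1.2, 0, 0, 0, 0, 0, -1.8, 0, 0, 0, 0, 0, -2.2, 0, 0, 0, 0, 0, -2.6, 0, 0, 0, 0, 0, -3, 0, 0, 0, 0, 0, -3.4, 0, 0, 0, 0, 0, -3.8, 0, 0, 0, 0, 0, -4.2, 0, 0, 0, 0, 0, -4.5, 0, 0, 0, 0, 0, -4.7, 0, 0, 0, 0, 0, -4.7, 0, 0, 0])

```text
invalid input at $.increments: expected a multiple of 6 numbers
```

```bash
python3 - <<'E'
from h import *
plan(-.055,.0265,-.001)
im=ctrl.read_camera("side")[190:310,230:420];cv2.imwrite(f"pics/side4.png",cv2.resize(im,None,fx=4,fy=4))
E
```

```text
t 4.35 slide [-0.1579 -0.0014  0.026 ] F [ 2.19 -0.63  4.24] w 0.0007853822797740976
inc cm [ -0.05 -10.29  -0.06] turn deg [ 0.05 -0.03 -0.04]
```

View pics/side4.png

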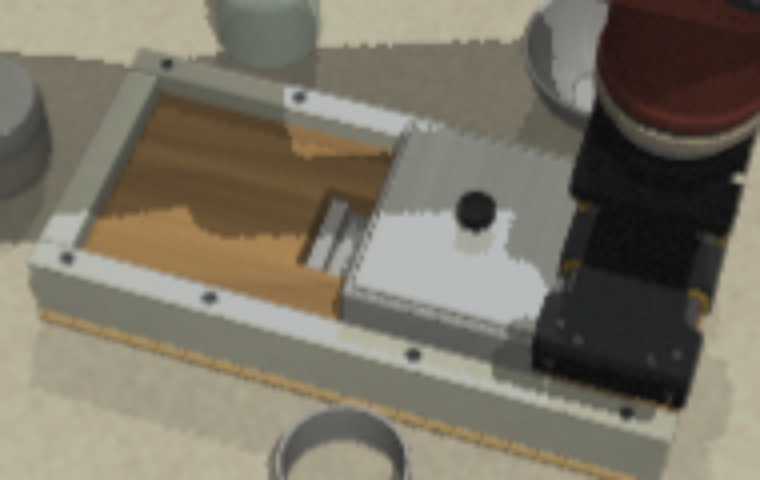

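Emit:
drive_tool(increments=[0, -0.5, 0, 0, 0, 0, 0, -1.2, 0, 0, 0, 0, 0, -1.8, 0, 0, 0, 0, 0, -2.2, 0, 0, 0, 0, 0, -2.6, 0, 0, 0, 0, 0, -3, 0, 0, 0, 0, 0, -3.4, 0, 0, 0, 0, 0, -3.8, 0, 0, 0, 0, 0, -4.2, 0, 0, 0, 0, 0, -4.5, 0, 0, 0, 0, 0, -4.7, 0, 0, 0, 0])

```text
time_s: 5.5
tool_pos: [0.5855, -0.1883, 0.0256]
ee_rot: [3.037, 0.795, 0.001]
force: [3.5, -5.6, 0.5]
width: 0.0008
```

```bash
python3 - <<'E'
from h import *
plan(-.055,.0265,-.001)
im=ctrl.read_camera("side")[190:310,230:420];cv2.imwrite(f"pics/side5.png",cv2.resize(im,None,fx=4,fy=4))
E
```

```text
t 5.5 slide [-0.1111 -0.0011  0.0256] F [ 3.47 -5.61  0.54] w 0.000806430305953583
inc cm [-0.01 -5.61 -0.1 ] turn deg [ 0.12 -0.01 -0.03]
```

View pics/side5.png

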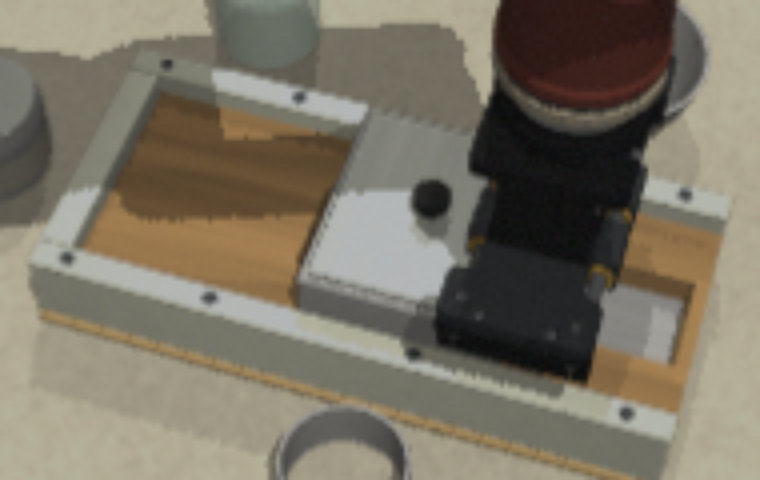

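Emit:
drive_tool(increments=[0, -0.4, 0, 0, 0, 0, 0, -0.9, 0, 0, 0, 0, 0, -1.4, 0, 0, 0, 0, 0, -1.9, 0, 0, 0, 0, 0, -2.4, 0, 0, 0, 0, 0, -2.9, 0, 0, 0, 0, 0, -3.4, 0, 0, 0, 0, 0, -3.9, 0, 0, 0, 0, 0, -4.4, 0, 0, 0, 0, 0, -4.9, 0, 0, 0, 0, 0, -5.2, 0, 0, 0, 0, 0, -5.2, 0, 0, 0, 0])

```text
time_s: 6.75
tool_pos: [0.5599, -0.1426, 0.0258]
ee_rot: [3.038, 0.795, 0.001]
force: [2.9, -3.1, 3.3]
width: 0.0003
```

```bash
python3 - <<'E'
from h import *
plan(.0155,.056,-.001)
im=ctrl.read_camera("side")[190:310,230:420];cv2.imwrite(f"pics/side6.png",cv2.resize(im,None,fx=4,fy=4))
E
```

```text
t 6.75 slide [-0.0587 -0.0012  0.0258] F [ 2.93 -3.14  3.32] w 0.0003470422394361392
inc cm [-0.03 -7.42 -3.03] turn deg [ 0.09 -0.02 -0.02]
```

View pics/side6.png

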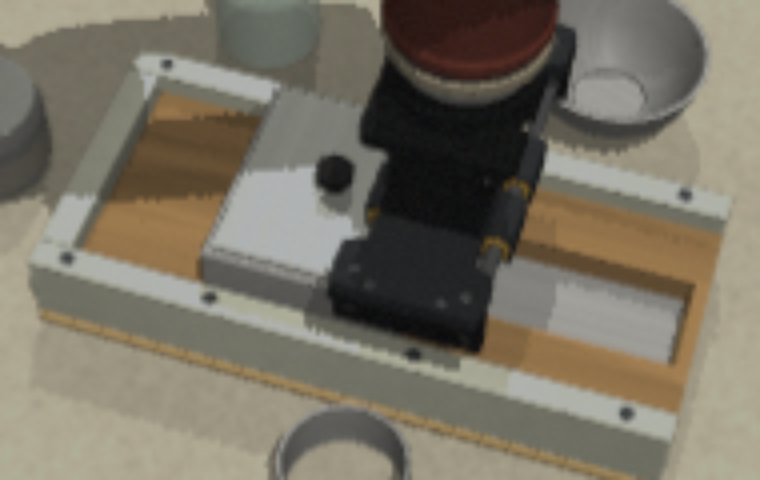

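Emit:
drive_tool(increments=[0, 0.3, 0, 0, 0, 0, 0, 0.5, -0.2, 0, 0, 0, 0, 0.5, -1, 0, 0, 0, 0, 0.5, -2, 0, 0, 0, 0, 0.5, -2.8, 0, 0, 0, 0, 0.5, -3.1, 0, 0, 0, 0, 0.5, -3.1, 0, 0, 0])

```text
time_s: 7.5
tool_pos: [0.5626, -0.1469, 0.0574]
ee_rot: [3.038, 0.795, 0.002]
force: [-0.4, -0.8, 0.2]
width: 0.0003
```

```bash
python3 - <<'E'
from h import *
plan(.0135,.056,-.001)
im=ctrl.read_camera("side")[190:310,230:420];cv2.imwrite(f"pics/side7.png",cv2.resize(im,None,fx=4,fy=4))
E
```

```text
t 7.5 slide [-0.0639 -0.0015  0.0574] F [-0.41 -0.78  0.22] w 0.00029313261916992875
inc cm [-0.06 -7.74  0.14] turn deg [ 0.07 -0.05 -0.04]
```

View pics/side7.png

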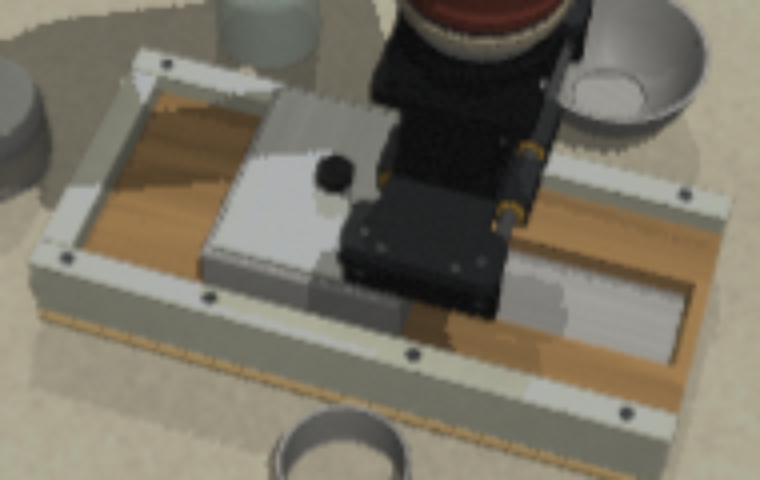

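Emit:
drive_tool(increments=[0, -0.4, 0, 0, 0, 0, 0, -1, 0, 0, 0, 0, 0, -1.7, 0, 0, 0, 0, 0, -2.4, 0, 0, 0, 0, 0, -3.1, 0, 0, 0, 0, 0, -3.8, 0, 0, 0, 0, 0, -4.5, 0, 0, 0, 0, 0, -5.2, 0, 0, 0, 0, 0, -5.9, 0, 0, 0, 0, 0, -6.5, 0, 0, 0, 0, 0, -7, 0, 0, 0, 0, 0, -7.2, 0, 0, 0, 0])

```text
time_s: 8.75
tool_pos: [0.5268, -0.0835, 0.0567]
ee_rot: [3.039, 0.796, 0.0]
force: [2.6, -5.6, -0.6]
width: 0.0004
```

```bash
python3 - <<'E'
from h import *
plan(.0135,.056,-.001)
im=ctrl.read_camera("side")[190:310,230:420];cv2.imwrite(f"pics/side8.png",cv2.resize(im,None,fx=4,fy=4))
E
```

```text
t 8.75 slide [ 0.009  -0.0014  0.0567] F [ 2.62 -5.61 -0.57] w 0.00036593664957796203
inc cm [-0.04 -0.45  0.07] turn deg [ 0.02 -0.01 -0.02]
```

View pics/side8.png

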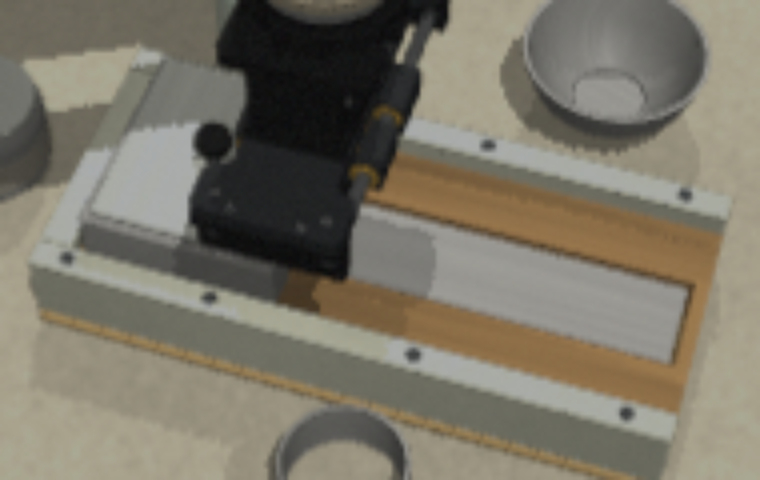

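Bar has popped up; only a few mm remain to the end stop. I'll continue in small steps.

Emit:
drive_tool(increments=[0, -0.1, 0, 0, 0, 0, 0, -0.2, 0, 0, 0, 0, 0, -0.3, 0, 0, 0, 0, 0, -0.35, 0, 0, 0, 0, 0, -0.4, 0, 0, 0, 0, 0, -0.4, 0, 0, 0, 0])

```text
time_s: 9.4
tool_pos: [0.5252, -0.0807, 0.0567]
ee_rot: [3.039, 0.795, 0.001]
force: [2.8, -4.5, -0.9]
width: 0.0003
```

Emit:
drive_tool(increments=[0, -0.1, 0, 0, 0, 0, 0, -0.2, 0, 0, 0, 0, 0, -0.2, 0, 0, 0, 0])

```text
time_s: 9.7
tool_pos: [0.525, -0.0799, 0.0569]
ee_rot: [3.037, 0.795, 0.003]
force: [5.3, -7.1, -2.9]
width: 0.0007
```

```bash
python3 - <<'E'
from h import *
plan(.0135,.056,-.001)
im=ctrl.read_camera("side")[190:310,230:420];cv2.imwrite(f"pics/side9.png",cv2.resize(im,None,fx=4,fy=4))
E
```

```text
t 9.7 slide [ 0.013  -0.0016  0.0569] F [ 5.28 -7.15 -2.89] w 0.0007049821194445247
inc cm [-0.06 -0.05  0.09] turn deg [ 0.17 -0.05 -0.04]
```

View pics/side9.png

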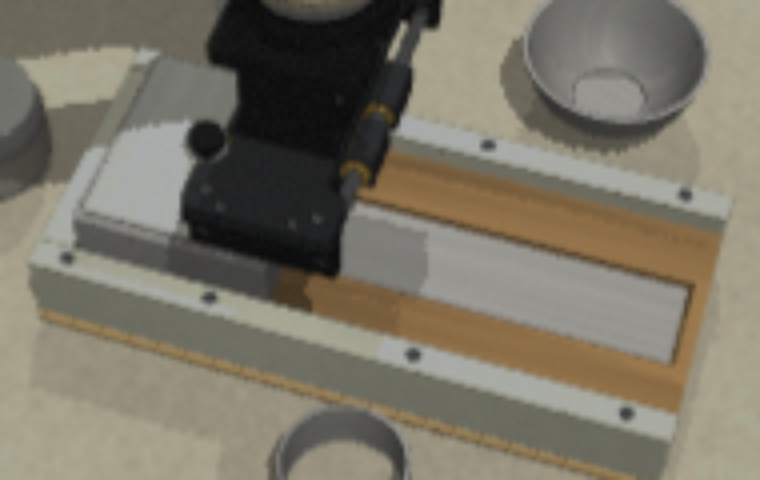

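Emit:
drive_tool(increments=[0, -0.1, 0, 0, 0, 0, 0, -0.2, 0, 0, 0, 0, 0, -0.2, 0, 0, 0, 0, 0, -0.2, 0, 0, 0, 0])

```text
time_s: 10.15
tool_pos: [0.5249, -0.0798, 0.0575]
ee_rot: [3.034, 0.794, 0.005]
force: [5.5, -13.8, -1.8]
width: 0.0002
```

Emit:
drive_tool(increments=[0, 0.4, 0, 0, 0, 0, 0, 0.9, 0, 0, 0, 0, 0, 1.4, 0, 0, 0, 0, 0, 1.8, -0.5, 0, 0, 0, 0, 2, -2, 0, 0, 0, 0, 2, -5, 0, 0, 0, 0, 2, -8.5, 0, 0, 0, 0, 2, -12, 0, 0, 0, 0, 2, -14.5, 0, 0, 0, 0, 2, -15, 0, 0, 0, 0, 2, -15, 0, 0, 0])

```text
time_s: 11.25
tool_pos: [0.5335, -0.0945, 0.2083]
ee_rot: [3.038, 0.795, 0.004]
force: [0.4, -0.6, -0.2]
width: 0.0003
```

Emit:
drive_tool(increments=[0, 1.5, 0, 0, 0, 0, 0, 4.5, 0, 0, 0, 0, 0, 8.5, 0, 0, 0, 0, 0, 12.5, 0, 0, 0, 0, 0, 16, 0, 0, 0, 0, 0, 18, 0, 0, 0, 0, 0, 18, 0, 0, 0, 0, 0, 18, 0, 0, 0, 0])

```text
time_s: 12.05
tool_pos: [0.6199, -0.2515, 0.204]
ee_rot: [-3.037, -0.793, 0.004]
force: [0.4, 0.2, 0.1]
width: 0.0006
```

```bash
python3 - <<'E'
from h import *
plan(.0135,.056,-.001)
im=ctrl.read_camera("side");cv2.imwrite("pics/sidea_full.png",im);im=im[190:310,230:420];cv2.imwrite(f"pics/sidea.png",cv2.resize(im,None,fx=4,fy=4,interpolation=2))
im=ctrl.read_camera("top");cv2.imwrite("pics/topa.png",im)
E
```

```text
t 12.05 slide [-1.831e-01 -2.000e-04  2.040e-01] F [0.4  0.24 0.11] w 0.0006068496147216432
inc cm [  0.08 -19.61  14.87] turn deg [-0.2   0.11 -0.1 ]
```

View pics/sidea.png

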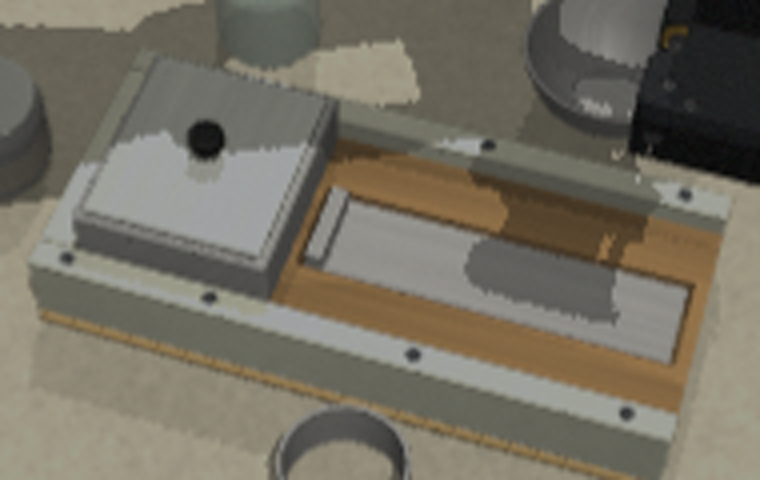

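View pics/topa.png

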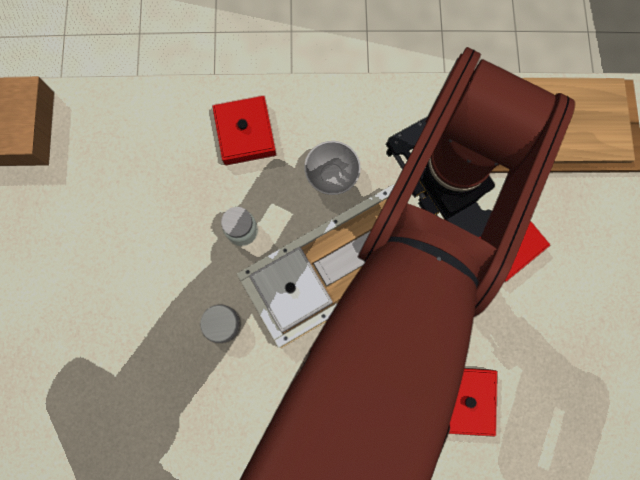

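```bash
python3 - <<'E'
from h import *
for n,q in(("side",(230+206.5/4-.5,190+138/4-.5)),("top",(290,287.5))):
    w=ray(n,q,.09)[:2]-ORG;print(n,"knob",w@U,w@V)
for n,q in(("side",(230+476/4-.5,195+190/4-.5)),("top",(225+490/3.6,170+239/3.1))):
    w=ray(n,q,.09)[:2]-ORG;print(n,"knob before",w@U,w@V)
ctrl.finish_job()
E
```

```text
side knob 0.0793126543428545 -0.0010483002088774152
top knob 0.077671977190473 -0.002893893217611227
side knob before -0.06832361977634759 7.220764603760317e-05
top knob before -0.07021371890620833 -0.0013941906894075107
the job is handed in; nothing more can be done
```

The pan is fully home against the end stop, the spring stop is up behind it, and I handed the job in at about 12 s.

**What I did:** With closed fingertips I pressed the bar down about 11 mm and held it there while pushing the pan over the lowered stop. Once the pan itself held the stop plate down, I raised the fingers above the stop's height. I then pushed the pan on until the force rose to about 15 N with no further movement, backed off and moved the arm clear.

**Last checks:**
- **Pan position:** the knob sits at slideway x of about 78 mm (79 mm from the side camera, 78 mm from the top one). The target is 77 mm, so this agrees within the 2 mm calibration.
- **Spring stop:** the side picture shows the stop plate up and free behind the pan.
- **Bystanders:** the jar, bowl and can look unmoved in the final top view. The arm hides the cutter there, but in the side view it is where it was.
- **Forces:** the readings at the end of each move never went above about 15 N, and none of the checks failed. One reading was odd: the upward force fell to 0.5 N partway through the push. The bar was still down in the picture, so I carried on.

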